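# Hold a drone's flight board up to the inspection camera

### The job

The opened drone has had water in it and the underside of its flight board must be inspected: take the board, in its black carrier frame, out of the drone and hold it in the air before the tilted, upward-looking inspection camera. Present its underside square to the lens, centred on the line of sight, 90 mm from the lens, with the board's long side level across the picture. Finish while still holding it there, steady, with the drone, the camera and the other things on the bench left as they were.

Things in the scene. Friction and masses are not known exactly. Their poses are not given: they have to be found in the camera images.
- board: The flight board in its black plastic carrier frame, one rigid loose part, about 60 g: 82 mm long (its x), 54 mm wide (its y), frame 12 mm high (its z, up); on top a 25 mm square tan antenna (to 1.5 mm above the frame, 15 mm off centre) and chips with white corrosion. The flat long sides are what to grip, at mid-length (54 mm across). Origin: centre of the underside.
- board_center (a point): Centre of the same board and frame, half-way up the frame (6 mm above its underside); axes as the board's. It starts 48 mm above the bench, lying level on four posts of the drone.
- drone: Opened light-grey quadcopter, loose, 450 g, nose to its +x: hull 184 x 86 mm, four arms with upright motors 46 mm high, 28 mm across, 86 mm fore and aft and 112 mm to the sides. Origin: middle of the hull, on the bench. Side walls 24.5 mm high, 40-43 mm from the middle line; end walls 90 mm fore and aft and raised corners up to 38 mm high. A black battery bay, 46 mm wide, lies under the board.
- lens (a point): Front glass centre of the inspection camera: grey housing, short lens, light ring 64 mm across flush with the glass, on a horizontal axle between two plates; it looks up, leaning 10 to 32 degrees towards the robot; stiff friction holds it. z axis: line of sight, outward; y: along the axle, the long way of the picture. With the underside 90 mm from the lens, the board's centre is 96 mm out along z.
- board_seat (a point): Point of the drone under the board's middle, at the tops of the four posts the board lies on, 42 mm above the bench; axes as the drone's. The board is unfastened and lifts straight up, its length along the drone's; a tab at each end, 6 mm up the frame with 2 mm play, stops it sliding lengthwise. Fingers can reach down past its long sides to 26 mm above the bench.
- camera_stand: The camera's fixed stand: base plate 110 x 120 x 10 mm, two upright plates 94 mm high and 80 mm apart, clamp knobs outside; the axle is 75 mm above the bench over the middle, the lens 56 mm from the axle. Origin: centre of the underside. The camera leans towards its -x.
- top_cover: Bystander: the drone's light-grey top cover lying on the bench, 170 x 80 x 28 mm. Origin: centre of its underside.
- screw_dish: Bystander: round steel dish with small screws, 84 mm across, 18 mm high. Origin: centre of its underside.
- cleaner: Bystander: white plastic bottle, 54 mm across, 130 mm high. Origin: centre of its underside.
- screwdriver: Bystander: screwdriver lying on the bench, 150 mm long along its x. Origin: on the bench under its middle.
Not all that is in view belongs to the job. Leave any red look-alike of the board alone.

How it is judged:
By the outcome, as a careful person would: the job done as asked, in the order asked, and still so for the second after the job is handed in, while the arm keeps its last pose, push and grip.
It also fails if it takes over 37 s, if anything falls off the work surface, if the arm or the gripper's body presses on something with over 40 N, if the wrist force passes 120 N, or if a joint passes its speed limit or range.

### The arm

A 7-joint arm with a two-finger parallel gripper is mounted at the origin on the work surface. World frame = base frame: x ahead of the robot, y to its left, z up, the work surface at z = 0. Lengths are in m, angles in rad, forces in N, time in s.
With the tool pointing down it reaches from about 0.425 to 0.875 m from the base axis. Payload 4.7 kg.
Tool frame: the origin (TCP) lies midway between the tips of the shut fingers; the grasp point (between the pads) lies 19 mm behind it; z points along the fingers, y is the direction in which the jaws open and shut (so a half turn about z gives the same grasp; the last joint's range is limited). The gripper opens to 87 mm and grips with 3 to 60 N. Pads are 19 mm wide; open, the fingers measure 117 mm over their backs; the gripper's body (75 mm by 190 mm) begins 51 mm behind the grasp point.
Start: joints at [-1.182, 0.321, -0.07, 1.45, 0.023, 1.371, -0.057], TCP at [0.238, 0.605, 0.223] pointing down, gripper open.
Joint ranges: [-2.86, 2.86], [-0.3, 2.09], [-1.38, 1.24], [0.06, 2.45], [-1.56, 4.7], [0.09, 2.05], [-2.69, 2.69]. Speed limits (rad/s): [2.57, 2.57, 3.14, 3.14, 3.14, 3.14, 3.14].

### API

Orientations are given as a rotation vector (axis times angle).
In Python, from bench import * gives the robot as it stands. The module is installed in compiled form; this text tells all that it offers.
- The arm moves only by the tool play_rows, never from a script. Its argument "series" is one flat list of numbers, 7 for each row, row after row: the opening in per cent of the stroke, from 0 (shut) to 100 (fully open), then the shift along the tool's x, y, z in m, then the turn, a rotation vector about the tool's x, y, z in degrees. In form: [fingers, tx, ty, tz, rx, ry, rz, fingers, tx, ty, tz, rx, ry, rz, ...]. A call has 1 to 10 rows; each row is the pose to reach, as a shift and turn from the pose commanded when the call began, along the tool's axes at that moment; what a row does not reach only later rows make up. A row lasts 1/12 s, in which the tool goes at most 41.7 mm and 7.16 degrees, less where a joint would pass 70% of its speed; a pose out of reach is approached as far as the arm can. A call with a gripper value outside its range is refused whole. The fingers move at their own pace and stop on an object; "force" is the grip in N (left out, the last holds). Time passes only in rows, so rows that repeat a pose let the fingers close. It gives the time, the measured TCP pose, the force and the opening at its end, in the units of the state.
- get_state(): the state, without advancing time (a new reading comes with each control period).
- get_image(name): name is "scene" or "top" or "wrist"; returns a dict with "frame" (480x640x3 uint8, red, green, blue), "fx", "fy", "cx", "cy" (pixels), "R" (3x3) and "t" (3): a world point X has camera coordinates R X + t. Camera axes: x right, y down, z forward; pixel columns grow to the right and rows downward; lengths in m; the calibration is good to about 2 mm. A picture is of the moment at which its call begins. There is no depth.
- close_job(): hands the job in, once; it reports no verdict.
The state is a dict: "time": time; "joint_positions": joint angles; "qd": joint speeds; "joint_torque": joint torques, N m; "position": TCP position; "tool_rot": TCP orientation; "ft_force": force on the tool from outside, world axes, zero at the start; "torque": the same for the moment, N m; "grip_width": opening from 0.0 (shut) to 1.0 (fully open).
Only numpy, scipy, OpenCV 4.12 (cv2) and the standard library are available. Lean on these libraries where they do the work, as an engineer would, in place of code of your own. Each camera call takes 0.05 s, during which the arm holds its last target.

## Working session

There is one attempt and no reset: what is moved stays moved. The work goes in short steps, Python scripts to look and compute and a tool call to move; the robot and the scene stay as the last step left them, time stands still between calls to the robot, and variables do not carry over. Pictures are saved under pics/ and viewed, and the job is handed in when it is done.

Besides the shell and the picture viewer there is one more tool, called by a JSON object that holds its "method" and its "body", one argument or row to a line. play_rows: Moves the arm, as the interface text tells. Its arguments: {"type":"object","properties":{"series":{"type":"array"},"force":{"type":"number"}},"required":["series"]}

```bash
mkdir -p pics; python3 - <<'E'
from bench import *
import cv2,pickle
s=get_state();print(s)
for n in("scene","top","wrist"):
    im=get_image(n);pickle.dump(im,open(f"pics/{n}0.pkl","wb"))
    cv2.imwrite(f"pics/{n}0.png",im["frame"][:,:,::-1]);print(n,im["fx"],im["fy"],im["cx"],im["cy"],im["R"],im["t"])
E
```

```text
{'time': 0.0, 'joint_positions': array([-1.18190132,  0.32183241, -0.07008608,  1.45166926,  0.02259879,
        1.3708095 , -0.05694417]), 'qd': array([ 0.00047248, -0.00103676,  0.00070256, -0.00189656, -0.00054329,
       -0.00132809,  0.00074459]), 'joint_torque': array([ 1.96997112e-04, -4.91288352e+01, -4.03869404e-01, -3.12519729e+01,
       -6.39267638e-02,  4.39667038e-02,  1.72308191e-04]), 'position': array([0.23779487, 0.60434239, 0.2214583 ]), 'tool_rot': array([-5.85257030e-01, -3.08632661e+00,  3.00526512e-03]), 'ft_force': array([-0.32240406, -0.04665976,  0.8153948 ]), 'torque': array([ 0.02677733, -0.00885925,  0.00950947]), 'grip_width': 0.9989801131661601}
scene 622.8148087187853 622.8148087187853 311.7907183601609 241.61289763514938 [[ 0.56248443  0.82679483  0.00464543]
 [ 0.62697132 -0.42286447 -0.65428786]
 [-0.53899743  0.37093928 -0.75623133]] [-0.32718571 -0.2907217   2.35611061]
top 573.5277647668343 573.5277647668343 311.3322780771696 236.84973057728087 [[ 0.01839109 -0.99971165 -0.01543972]
 [-0.99758843 -0.01731398 -0.06721268]
 [ 0.06692597  0.0166386  -0.9976192 ]] [-0.01327052  0.57941702  1.50733871]
wrist 404.69909893359755 404.69909893359755 323.6132885861302 245.14952769329858 [[ 0.36534681  0.93087048 -0.00136348]
 [ 0.89788023 -0.35201158  0.26438408]
 [ 0.24562737 -0.09781612 -0.96441651]] [-0.64957821 -0.03334509  0.39041112]
```

View pics/scene0.png

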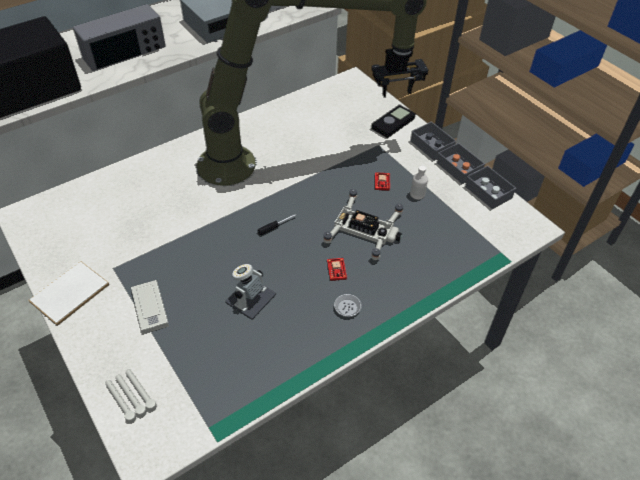

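View pics/top0.png

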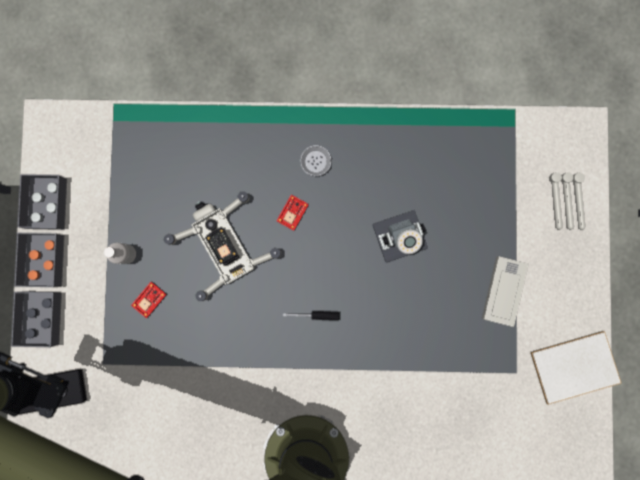

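View pics/wrist0.png

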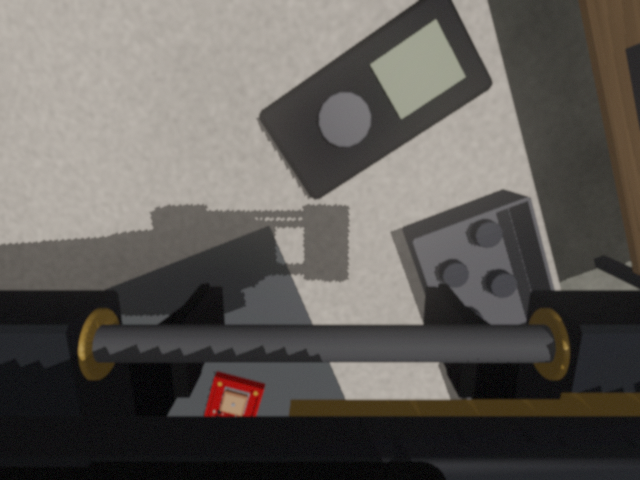

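```bash
python3 - <<'E'
import cv2,numpy as np
a=cv2.imread("pics/top0.png");b=cv2.imread("pics/scene0.png")
def c(im,x,y,w,h,k,n): cv2.imwrite(n,cv2.resize(im[y:y+h,x:x+w],None,fx=k,fy=k,interpolation=cv2.INTER_CUBIC))
c(a,155,180,140,130,5,"pics/ctd.png")
c(a,365,200,80,70,8,"pics/ctc.png")
c(b,220,250,70,70,8,"pics/csc.png")
c(b,310,180,110,90,7,"pics/csd.png")
E
```

```text
(no output)
```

View pics/ctd.png

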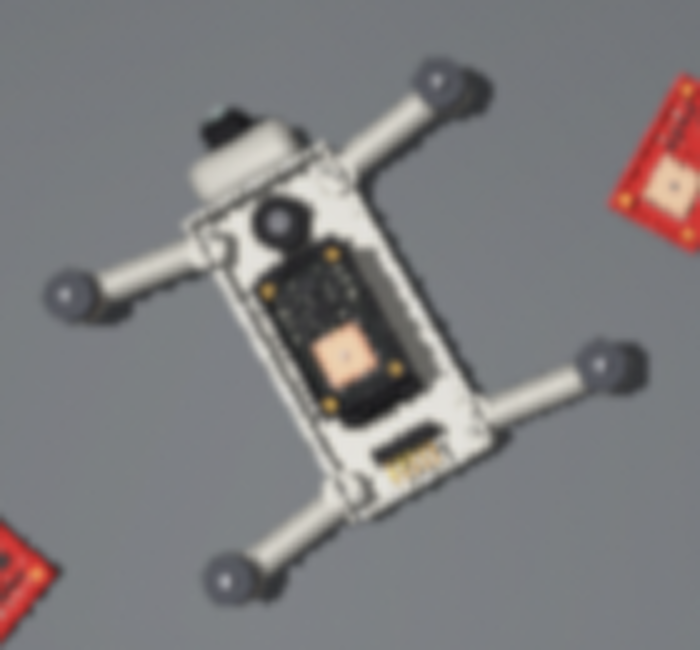

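View pics/ctc.png

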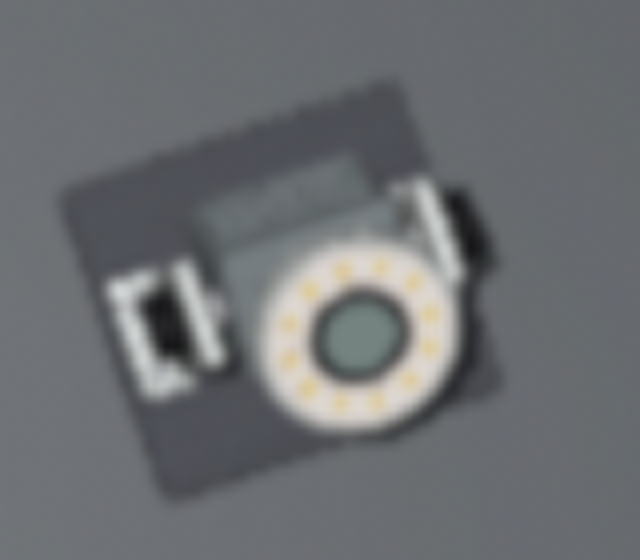

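View pics/csc.png

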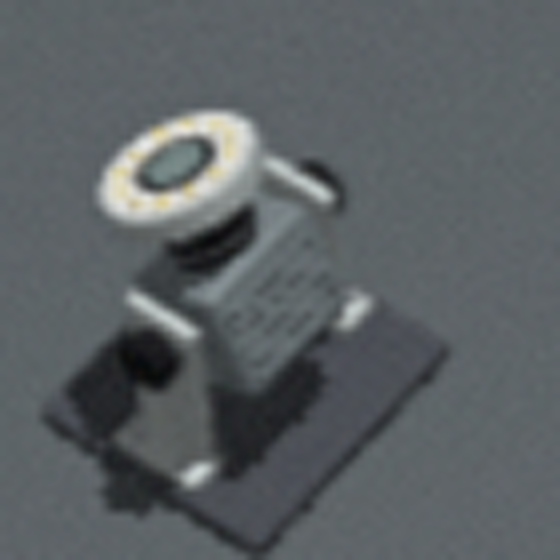

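View pics/csd.png

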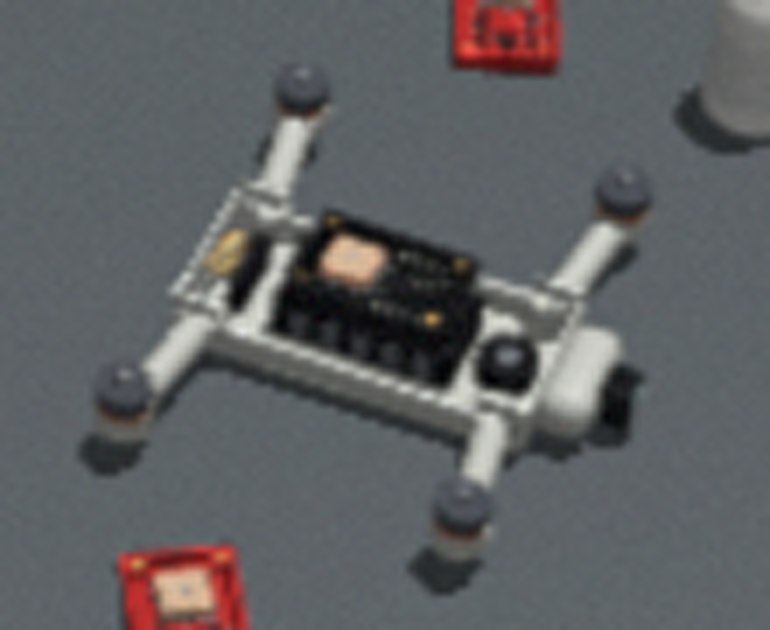

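```bash
cat > h.py <<'E'
import numpy as np,pickle
def ld(n): return pickle.load(open(f"pics/{n}.pkl","rb"))
def ray(im,p):
    R=im["R"];t=im["t"];d=R.T@np.array([(p[0]-im["cx"])/im["fx"],(p[1]-im["cy"])/im["fy"],1]);return -R.T@t,d/np.linalg.norm(d)
def atz(im,p,z):
    o,d=ray(im,p);return o+d*(z-o[2])/d[2]
def tri(rs):
    A=0;b=0
    for o,d in rs:
        M=np.eye(3)-np.outer(d,d);A=A+M;b=b+M@o
    return np.linalg.solve(A,b)
def proj(im,X):
    X=np.atleast_2d(X);c=X@im["R"].T+im["t"];return np.c_[c[:,0]/c[:,2]*im["fx"]+im["cx"],c[:,1]/c[:,2]*im["fy"]+im["cy"]]
def cr(u,x,y,k): return np.array([x+(u[0]+.5)/k-.5,y+(u[1]+.5)/k-.5])
E
python3 - <<'E'
from h import *
np.set_printoptions(precision=4,suppress=True)
T=ld("top0");S=ld("scene0")
m=[(442,80),(73,296),(605,366),(231,580)]; ms=[(622,190),(463,508),(302,90),(123,388)]
# scene: nose at right. order fl?, match by tri residual
M=[atz(T,cr(p,155,180,5),.046) for p in m];Q=[atz(S,cr(p,310,180,7),.046) for p in ms]
print("motors top\n",np.array(M));print("motors scene\n",np.array(Q))
print("ctr",np.mean(M,0),np.mean(Q,0))
g=[atz(T,cr(p,155,180,5),.052) for p in [(333,254),(267,290),(397,369),(330,404)]]
print("gold",np.array(g),np.mean(g,0)); 
x=(g[0]+g[1]-g[2]-g[3])[:2];print("yaw board",np.degrees(np.arctan2(x[1],x[0])))
print("ant",atz(T,cr((345,356),155,180,5),.0555), atz(S,cr((352,258),310,180,7),.0555))
gs=[atz(S,cr(p,310,180,7),.053) for p in [(334,222),(462,264),(431,319)]];print("gold S",np.array(gs))
f=(M[0]+M[1]-M[2]-M[3])[:2];print("yaw motors",np.degrees(np.arctan2(f[1],f[0])))
rs=[ray(T,cr((360,335),365,200,8)),ray(S,cr((176,164),220,250,8))]
L=tri(rs);print("lens",L,proj(T,L)-cr((360,335),365,200,8),proj(S,L)-cr((176,164),220,250,8))
b=[atz(T,cr(p,365,200,8),.01) for p in [(68,190),(400,80),(500,390),(172,500)]]
print("base",np.array(b),np.mean(b,0))
b=[atz(S,cr(p,220,250,8),.01) for p in [(42,412),(258,550),(450,345)]];print("baseS",np.array(b),(b[0]+b[2])/2)
E
```

```text
motors top
 [[0.6835 0.1786 0.046 ]
 [0.5662 0.3696 0.046 ]
 [0.5344 0.0892 0.046 ]
 [0.4194 0.2818 0.046 ]]
motors scene
 [[0.5691 0.3703 0.046 ]
 [0.6867 0.1788 0.046 ]
 [0.4246 0.2812 0.046 ]
 [0.5381 0.091  0.046 ]]
ctr [0.5509 0.2298 0.046 ] [0.5546 0.2303 0.046 ]
gold [[0.5902 0.2324 0.052 ]
 [0.5707 0.2664 0.052 ]
 [0.5307 0.1972 0.052 ]
 [0.5118 0.2317 0.052 ]] [0.5508 0.2319 0.052 ]
yaw board 30.549243373413365
ant [0.5368 0.224  0.0555] [0.5381 0.2261 0.0555]
gold S [[0.5122 0.2349 0.053 ]
 [0.5693 0.2694 0.053 ]
 [0.5894 0.2348 0.053 ]]
yaw motors 30.912510401106818
lens [ 0.5659 -0.2459  0.1269] [[-0.4979 -0.3036]] [[-0.4781 -0.0122]]
base [[ 0.6194 -0.1674  0.01  ]
 [ 0.6583 -0.278   0.01  ]
 [ 0.5549 -0.3119  0.01  ]
 [ 0.5163 -0.2032  0.01  ]] [ 0.5872 -0.2401  0.01  ]
baseS [[ 0.5587 -0.3108  0.01  ]
 [ 0.6607 -0.274   0.01  ]
 [ 0.62   -0.1627  0.01  ]] [ 0.5893 -0.2367  0.01  ]
```

```bash
cat >> h.py <<'E'
from scipy.spatial.transform import Rotation as Ro
def ax(v): v=np.asarray(v,float);return v/np.linalg.norm(v)
def toolR(z,y):
    z=ax(z);y=np.asarray(y,float);y=ax(y-z*(y@z));return np.c_[np.cross(y,z),y,z]
def delta(s,R,p):
    R0=Ro.from_rotvec(s["tool_rot"]).as_matrix()
    return R0.T@(np.asarray(p)-s["position"]), np.degrees(Ro.from_matrix(R0.T@R).as_rotvec())
E
python3 - <<'E'
from h import *
from bench import *
np.set_printoptions(precision=4,suppress=True)
s=get_state();W=ld("wrist0");R0=Ro.from_rotvec(s["tool_rot"]).as_matrix();print(R0)
C=-W["R"].T@W["t"];ct=R0.T@(C-s["position"]);Rc=R0.T@W["R"].T
print("cam in tool",ct,Rc)
a=np.radians(30.7-90);R=toolR([0,0,-1],[np.cos(a),np.sin(a),0])
for z in(.25,.2):
    p=np.array([.551,.231,z]);print(delta(s,R,p))
    im=dict(W);im["R"]=(R@Rc).T;im["t"]=-im["R"]@(p+R@ct)
    print(proj(im,[[.551,.231,.054],[.5835,.25,.054],[.516,.212,.054]]))
    for q in ([.566,-.246,.127],):
        pass
E
```

```text
[[-0.9306  0.3661 -0.0005]
 [ 0.3661  0.9306 -0.0014]
 [-0.     -0.0015 -1.    ]]
cam in tool [ 0.0716  0.0002 -0.1628] [[ 0.0008 -0.9644 -0.2643]
 [ 1.      0.0007  0.0003]
 [-0.0001 -0.2643  0.9644]]
(array([-0.4282, -0.2329, -0.0279]), array([ -0.0445,   0.0976, 127.8264]))
[[323.2394 216.5446]
 [323.5535 174.3509]
 [321.5653 258.7147]]
(array([-0.4282, -0.2329,  0.0221]), array([ -0.0445,   0.0976, 127.8264]))
[[323.1916 229.0788]
 [323.5536 180.659 ]
 [321.2724 277.0603]]
```

{"method": "play_rows", "body": {
  "series": [100, -0.428, -0.233, -0.028, 0, 0, 127.8, 100, -0.428, -0.233, -0.028, 0, 0, 127.8, 100, -0.428, -0.233, -0.028, 0, 0, 127.8, 100, -0.428, -0.233, -0.028, 0, 0, 127.8, 100, -0.428, -0.233, -0.028, 0, 0, 127.8, 100, -0.428, -0.233, -0.028, 0, 0, 127.8, 100, -0.428, -0.233, -0.028, 0, 0, 127.8, 100, -0.428, -0.233, -0.028, 0, 0, 127.8, 100, -0.428, -0.233, -0.028, 0, 0, 127.8, 100, -0.428, -0.233, -0.028, 0, 0, 127.8]
}}

```text
time: 0.98
position: [0.5059, 0.2842, 0.2465]
tool_rot: [-2.287, -2.154, -0.0]
ft_force: [1.2, 0.5, 0.5]
grip_width: 0.994
```

```bash
python3 - <<'E'
from h import *
from bench import *
np.set_printoptions(precision=4,suppress=True)
s=get_state();print(s["time"],s["position"],s["joint_positions"])
a=np.radians(30.7-90);R=toolR([0,0,-1],[np.cos(a),np.sin(a),0])
print(delta(s,R,[.551,.231,.25]))
E
```

```text
0.9833 [0.5059 0.2842 0.2465] [-0.8221  0.1611  0.2994  1.6062 -0.0484  1.3815 -0.5773]
(array([-0.0504,  0.0482, -0.0035]), array([-0.011 , -0.0089, 55.8613]))
```

{"method": "play_rows", "body": {
  "series": [100, -0.05, 0.048, -0.003, 0, 0, 55, 100, -0.05, 0.048, -0.003, 0, 0, 55, 100, -0.05, 0.048, -0.003, 0, 0, 55, 100, -0.05, 0.048, -0.003, 0, 0, 55, 100, -0.05, 0.048, -0.003, 0, 0, 55, 100, -0.05, 0.048, -0.003, 0, 0, 55, 100, -0.05, 0.048, -0.003, 0, 0, 55, 100, -0.05, 0.048, -0.003, 0, 0, 55, 100, -0.05, 0.048, -0.003, 0, 0, 55, 100, -0.05, 0.048, -0.003, 0, 0, 55]
}}

```text
time: 1.82
position: [0.5502, 0.2335, 0.2492]
tool_rot: [3.019, 0.867, -0.001]
ft_force: [0.5, -0.3, 0.4]
grip_width: 1.005
```

```bash
python3 - <<'E'
from h import *
from bench import *
import cv2
np.set_printoptions(precision=4,suppress=True)
s=get_state();print(s["time"],s["position"],s["joint_positions"])
a=np.radians(30.7-90);R=toolR([0,0,-1],[np.cos(a),np.sin(a),0])
print(delta(s,R,[.551,.231,.25]))
im=get_image("wrist");pickle.dump(im,open("pics/w1.pkl","wb"));cv2.imwrite("pics/w1.png",im["frame"][:,:,::-1])
E
```

```text
1.8167 [0.5502 0.2335 0.2492] [-0.8177  0.2044  0.435   1.5631 -0.0869  1.3938 -1.3866]
(array([-0.0007,  0.0026, -0.0008]), array([-0.0001,  0.0249,  1.3589]))
```

View pics/w1.png

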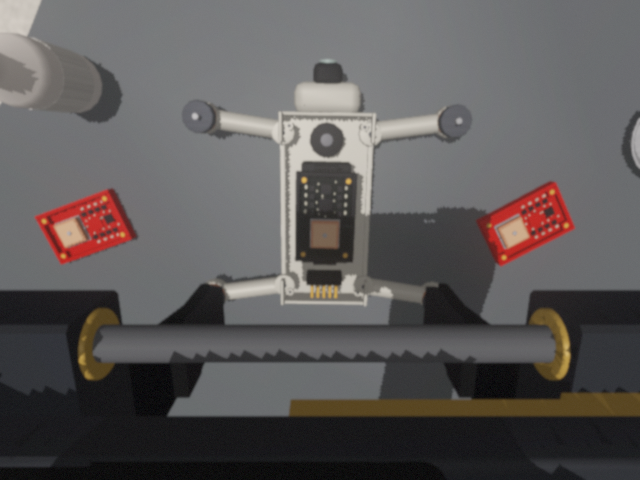

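```bash
python3 - <<'E'
import cv2
a=cv2.imread("pics/w1.png")
cv2.imwrite("pics/w1c.png",cv2.resize(a[155:275,275:375],None,fx=5,fy=5,interpolation=cv2.INTER_CUBIC))
E
```

```text
(no output)
```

View pics/w1c.png

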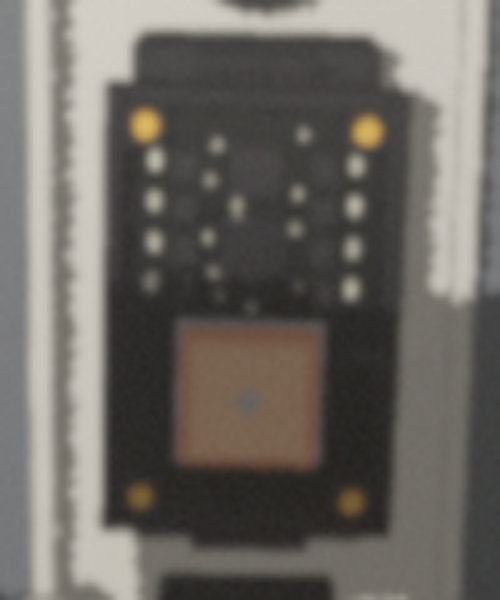

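```bash
python3 - <<'E'
from h import *
np.set_printoptions(precision=4,suppress=True)
W=ld("w1")
def A(l,z): return np.array([atz(W,cr(p,275,155,5),z) for p in l])
for n,l,z in (("corner",[(108,83),(410,92),(388,534),(104,527)],.054),("gold",[(146,125),(368,131),(352,502),(140,497)],.0525)):
    g=A(l,z);x=g[0]+g[1]-g[2]-g[3];y=g[0]+g[3]-g[1]-g[2]
    print(n,g.mean(0),np.linalg.norm(x)/2,np.linalg.norm(y)/2,np.degrees(np.arctan2(x[1],x[0])),np.degrees(np.arctan2(y[1],y[0]))-90)
print(A([(248,396)],.0555))
def B(l,z): return np.array([atz(W,p,z) for p in l])
print(B([(199,116),(455,121)],.046))
E
```

```text
corner [0.5512 0.2323 0.054 ] 0.08123668079769164 0.0527659416575891 30.505997822567604 30.530786940379784
gold [0.5504 0.232  0.0525] 0.06848042159223 0.039268691506187565 30.485798496799003 30.640443028361773
[[0.5384 0.2253 0.0555]]
[[0.5676 0.3711 0.046 ]
 [0.6816 0.1816 0.046 ]]
```

```bash
python3 - <<'E'
from h import *
from bench import *
np.set_printoptions(precision=4,suppress=True)
s=get_state();print(s["time"],s["position"])
a=np.radians(30.6-90);R=toolR([0,0,-1],[np.cos(a),np.sin(a),0])
print(delta(s,R,[.5511,.2321,.07]))
E
```

```text
1.8667 [0.5502 0.2336 0.2493]
(array([-0.    ,  0.0017,  0.1793]), array([-0.0031,  0.0167,  1.4579]))
```

{"method": "play_rows", "body": {
  "series": [100, 0, 0.002, 0.03, 0, 0, 1.5, 100, 0, 0.002, 0.06, 0, 0, 1.5, 100, 0, 0.002, 0.09, 0, 0, 1.5, 100, 0, 0.002, 0.12, 0, 0, 1.5, 100, 0, 0.002, 0.15, 0, 0, 1.5, 100, 0, 0.002, 0.17, 0, 0, 1.5, 100, 0, 0.002, 0.179, 0, 0, 1.5, 100, 0, 0.002, 0.179, 0, 0, 1.5, 100, 0, 0.002, 0.179, 0, 0, 1.5]
}}

```text
time: 2.62
position: [0.5519, 0.232, 0.071]
tool_rot: [-3.031, -0.825, -0.001]
ft_force: [0.7, -1.0, -0.0]
grip_width: 0.996
```

```bash
python3 - <<'E'
from h import *
from bench import *
import cv2
np.set_printoptions(precision=4,suppress=True)
s=get_state();print(s["time"],s["position"],s["ft_force"])
a=np.radians(30.6-90);R=toolR([0,0,-1],[np.cos(a),np.sin(a),0])
print(delta(s,R,[.5511,.2321,.030]))
im=get_image("wrist");pickle.dump(im,open("pics/w2.pkl","wb"));cv2.imwrite("pics/w2.png",im["frame"][:,:,::-1])
E
```

```text
2.6167 [0.5519 0.232  0.071 ] [ 0.739  -0.9875 -0.0337]
(array([-0.0006, -0.0005,  0.041 ]), array([ 0.0066, -0.0292, -0.1515]))
```

View pics/w2.png

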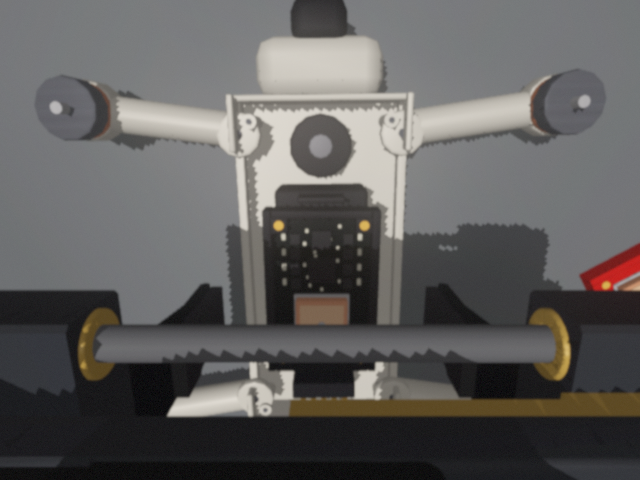

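{"method": "play_rows", "body": {
  "series": [100, -0.0005, -0.0003, 0.015, 0, 0, 0, 100, -0.0005, -0.0003, 0.03, 0, 0, 0, 100, -0.0005, -0.0003, 0.04, 0, 0, 0, 100, -0.0005, -0.0003, 0.041, 0, 0, 0, 100, -0.0005, -0.0003, 0.041, 0, 0, 0, 80, -0.0005, -0.0003, 0.041, 0, 0, 0, 70, -0.0005, -0.0003, 0.041, 0, 0, 0, 70, -0.0005, -0.0003, 0.041, 0, 0, 0, 66, -0.0005, -0.0003, 0.041, 0, 0, 0, 66, -0.0005, -0.0003, 0.041, 0, 0, 0],
  "force": 20
}}

```text
time: 3.5
position: [0.5511, 0.232, 0.0299]
tool_rot: [-3.031, -0.824, -0.001]
ft_force: [-0.8, 0.3, -0.5]
grip_width: 0.722
```

{"method": "play_rows", "body": {
  "series": [60, 0, 0, 0, 0, 0, 0, 50, 0, 0, 0, 0, 0, 0, 50, 0, 0, 0, 0, 0, 0, 50, 0, 0, 0, 0, 0, 0, 50, 0, 0, 0, 0, 0, 0],
  "force": 20
}}

```text
time: 3.92
position: [0.5509, 0.2319, 0.0296]
tool_rot: [-3.032, -0.824, -0.0]
ft_force: [0.2, -0.1, 1.2]
grip_width: 0.617
```

```bash
python3 - <<'E'
from h import *
from bench import *
import cv2
np.set_printoptions(precision=4,suppress=True)
s=get_state();print(s["time"],s["position"],s["ft_force"],s["grip_width"])
a=np.radians(30.6-90);R=toolR([0,0,-1],[np.cos(a),np.sin(a),0])
print(delta(s,R,[.5511,.2321,.030]))
im=get_image("wrist");pickle.dump(im,open("pics/w3.pkl","wb"));cv2.imwrite("pics/w3.png",im["frame"][:,:,::-1])
E
```

```text
3.9167 [0.5509 0.2319 0.0296] [ 0.2225 -0.1252  1.1845] 0.6173637029682447
(array([ 0.0002, -0.    , -0.0004]), array([-0.0046, -0.0093, -0.19  ]))
```

View pics/w3.png

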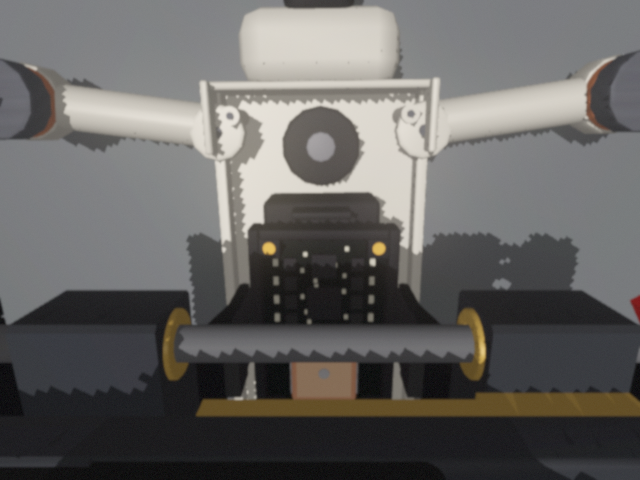

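{"method": "play_rows", "body": {
  "series": [50, 0, 0, -0.003, 0, 0, 0, 50, 0, 0, -0.007, 0, 0, 0, 50, 0, 0, -0.013, 0, 0, 0, 50, 0, 0, -0.02, 0, 0, 0, 50, 0, 0, -0.035, 0, 0, 0, 50, 0, 0, -0.055, 0, 0, 0, 50, 0, 0, -0.08, 0, 0, 0, 50, 0, 0, -0.11, 0, 0, 0, 50, 0, 0, -0.14, 0, 0, 0, 50, 0, 0, -0.17, 0, 0, 0],
  "force": 30
}}

```text
time: 4.8
position: [0.5508, 0.2316, 0.2017]
tool_rot: [-3.032, -0.823, -0.001]
ft_force: [0.7, 0.3, -1.0]
grip_width: 0.618
```

```bash
python3 - <<'E'
from h import *
from bench import *
import cv2
np.set_printoptions(precision=4,suppress=True)
s=get_state();print(s["time"],s["position"],s["ft_force"],s["grip_width"],s["joint_positions"])
for n in("wrist","top","scene"):
  im=get_image(n);pickle.dump(im,open(f"pics/{n}4.pkl","wb"));cv2.imwrite(f"pics/{n}4.png",im["frame"][:,:,::-1])
# lens model
T=ld("top0");
L=np.array([.566,-.246,.127]);yw=np.radians(19.2);t=np.radians(24.3)
ux=np.array([np.cos(yw),np.sin(yw),0]);lz=-np.sin(t)*ux+np.array([0,0,np.cos(t)])
W=ld("wrist0")
ct=np.array([.0716,.0002,-.1628]);Rc=np.array([[.0008,-.9644,-.2643],[1,.0007,.0003],[-.0001,-.2643,.9644]])
R=toolR(-lz,ux); print(R)
for d in (.096,.2,.25,.3):
  p=L+lz*d+R[:,2]*.0184
  im=dict(W);im["R"]=(R@Rc).T;im["t"]=-im["R"]@(p+R@ct)
  print(d,p,delta(s,R,p),proj(im,L))
E
```

```text
4.8 [0.5508 0.2316 0.2017] [ 0.6754  0.2658 -0.9676] 0.6175249378898915 [-0.8161  0.2278  0.4375  1.6331 -0.0995  1.3021 -1.4025]
[[-0.3289  0.8607  0.3886]
 [ 0.9444  0.2997  0.1353]
 [ 0.      0.4115 -0.9114]]
0.096 [ 0.5358 -0.2565  0.1977] (array([-0.2598,  0.4135,  0.0038]), array([-20.2912,  16.6612, -77.5513])) [[323.1593 254.047 ]]
0.2 [ 0.4954 -0.2706  0.2925] (array([-0.3017,  0.4052, -0.0911]), array([-20.2912,  16.6612, -77.5513])) [[323.277  219.8183]]
0.25 [ 0.476  -0.2773  0.3381] (array([-0.3219,  0.4012, -0.1366]), array([-20.2912,  16.6612, -77.5513])) [[323.3125 209.4832]]
0.3 [ 0.4566 -0.2841  0.3837] (array([-0.342 ,  0.3972, -0.1822]), array([-20.2912,  16.6612, -77.5513])) [[323.3404 201.3754]]
```

View pics/wrist4.png

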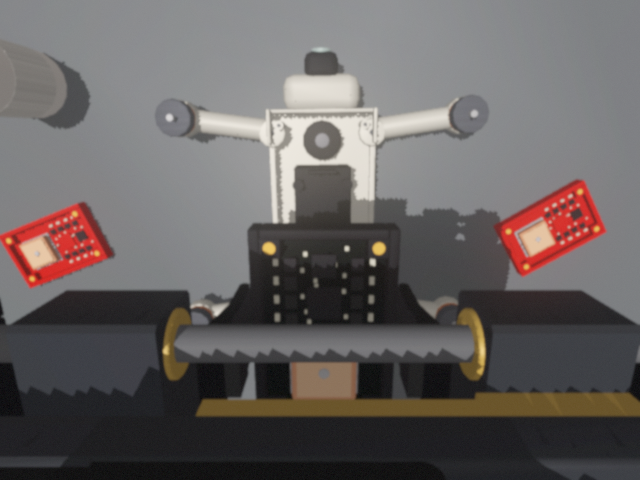

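View pics/scene4.png

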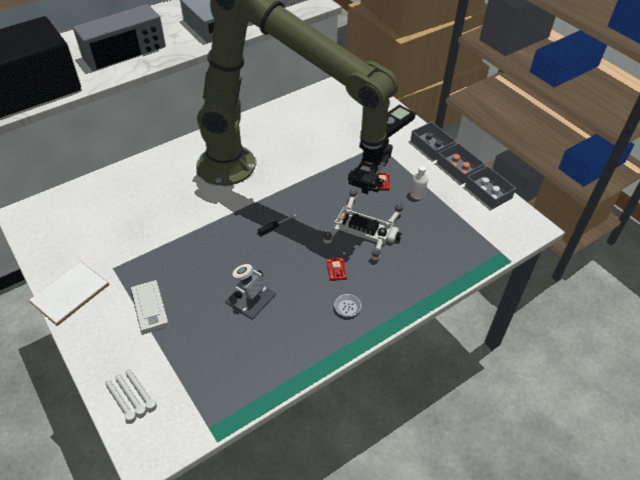

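```bash
cat >> h.py <<'E'
ct=np.array([.0716,.0002,-.1628]);Rc=np.array([[.0008,-.9644,-.2643],[1,.0007,.0003],[-.0001,-.2643,.9644]])
def vcam(R,p):
    im=dict(ld("wrist0"));im["R"]=(R@Rc).T;im["t"]=-im["R"]@(p+R@ct);return im
def lens(L=(.566,-.246,.127),yaw=19.2,tilt=24.3):
    yw=np.radians(yaw);t=np.radians(tilt);ux=np.array([np.cos(yw),np.sin(yw),0]);lz=-np.sin(t)*ux+np.array([0,0,np.cos(t)])
    return np.array(L),ux,lz
E
python3 - <<'E'
from h import *
from bench import *
np.set_printoptions(precision=4,suppress=True)
s=get_state();print(s["time"],s["position"])
L,ux,lz=lens();R=toolR(-lz,ux)
for d in(.2,.25):
  for sh in(.06,.09,.12):
    p=L+lz*d+R[:,2]*.0184-R[:,0]*sh
    print(d,sh,p,delta(s,R,p),proj(vcam(R,p),L))
E
```

```text
4.95 [0.5528 0.2324 0.2033]
0.2 0.06 [ 0.5152 -0.3272  0.2925] (array([-0.315 ,  0.4637, -0.0914]), array([-20.0552,  16.361 , -77.6036])) [[323.319  148.7597]]
0.2 0.09 [ 0.525  -0.3556  0.2925] (array([-0.3208,  0.4932, -0.0915]), array([-20.0552,  16.361 , -77.6036])) [[323.3416 110.6481]]
0.2 0.12 [ 0.5349 -0.3839  0.2925] (array([-0.3266,  0.5226, -0.0915]), array([-20.0552,  16.361 , -77.6036])) [[323.3653  70.6439]]
0.25 0.06 [ 0.4957 -0.334   0.3381] (array([-0.3348,  0.4597, -0.1371]), array([-20.0552,  16.361 , -77.6036])) [[323.3508 146.9336]]
0.25 0.09 [ 0.5056 -0.3623  0.3381] (array([-0.3406,  0.4892, -0.1372]), array([-20.0552,  16.361 , -77.6036])) [[323.3711 113.6775]]
0.25 0.12 [ 0.5155 -0.3907  0.3381] (array([-0.3465,  0.5186, -0.1372]), array([-20.0552,  16.361 , -77.6036])) [[323.3923  78.9868]]
```

{"method": "play_rows", "body": {
  "series": [50, -0.01, 0.015, -0.02, -1, 1, -3, 50, -0.04, 0.055, -0.05, -3, 2, -9, 50, -0.319, 0.483, -0.092, -20.1, 16.4, -77.6, 50, -0.319, 0.483, -0.092, -20.1, 16.4, -77.6, 50, -0.319, 0.483, -0.092, -20.1, 16.4, -77.6, 50, -0.319, 0.483, -0.092, -20.1, 16.4, -77.6, 50, -0.319, 0.483, -0.092, -20.1, 16.4, -77.6, 50, -0.319, 0.483, -0.092, -20.1, 16.4, -77.6, 50, -0.319, 0.483, -0.092, -20.1, 16.4, -77.6, 50, -0.319, 0.483, -0.092, -20.1, 16.4, -77.6]
}}

```text
time: 5.78
position: [0.5299, -0.1316, 0.2698]
tool_rot: [2.05, 2.081, 0.402]
ft_force: [1.1, 0.4, -0.5]
grip_width: 0.615
```

```bash
python3 - <<'E'
from h import *
from bench import *
np.set_printoptions(precision=4,suppress=True)
s=get_state();print(s["time"],s["position"],s["joint_positions"],s["grip_width"])
L,ux,lz=lens();R=toolR(-lz,ux)
p=L+lz*.2+R[:,2]*.0184-R[:,0]*.08
print(delta(s,R,p))
E
```

```text
5.7833 [ 0.5299 -0.1316  0.2698] [-0.6225 -0.2672  0.7839  1.9228  0.0851  1.0936  0.1612] 0.6151984052311423
(array([-0.2128, -0.0015, -0.0362]), array([ -4.8532,   3.8287, -17.6862]))
```

{"method": "play_rows", "body": {
  "series": [50, -0.212, 0, -0.036, -4.8, 3.8, -17.6, 50, -0.212, 0, -0.036, -4.8, 3.8, -17.6, 50, -0.212, 0, -0.036, -4.8, 3.8, -17.6, 50, -0.212, 0, -0.036, -4.8, 3.8, -17.6, 50, -0.212, 0, -0.036, -4.8, 3.8, -17.6, 50, -0.212, 0, -0.036, -4.8, 3.8, -17.6, 50, -0.212, 0, -0.036, -4.8, 3.8, -17.6]
}}

```text
time: 6.37
position: [0.5246, -0.3445, 0.2932]
tool_rot: [1.658, 2.323, 0.496]
ft_force: [-0.6, 0.3, -0.5]
grip_width: 0.616
```

```bash
python3 - <<'E'
from h import *
from bench import *
import cv2
np.set_printoptions(precision=4,suppress=True)
s=get_state();print(s["time"],s["position"],s["joint_positions"],s["grip_width"])
L,ux,lz=lens();R=toolR(-lz,ux)
p=L+lz*.2+R[:,2]*.0184-R[:,0]*.08
print(delta(s,R,p))
im=get_image("wrist");pickle.dump(im,open(f"pics/w5.pkl","wb"));cv2.imwrite(f"pics/w5.png",im["frame"][:,:,::-1])
E
```

```text
6.3667 [ 0.5246 -0.3445  0.2932] [-0.352   0.1637  1.2349  1.6809 -0.5709  1.2852  1.3291] 0.6160144682131188
(array([-0.0006, -0.0032, -0.0007]), array([-0.1251,  0.1635, -0.182 ]))
```

View pics/w5.png

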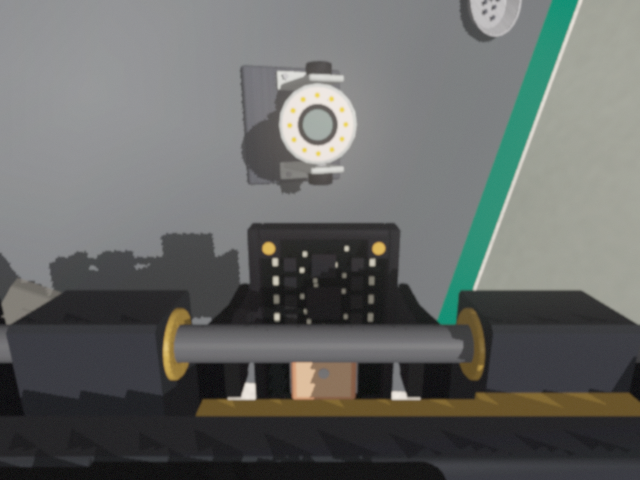

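```bash
python3 - <<'E'
import cv2
a=cv2.imread("pics/w5.png")
cv2.imwrite("pics/w5c.png",cv2.resize(a[50:200,230:370],None,fx=5,fy=5,interpolation=cv2.INTER_CUBIC)[:, :])
E
```

```text
(no output)
```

View pics/w5c.png

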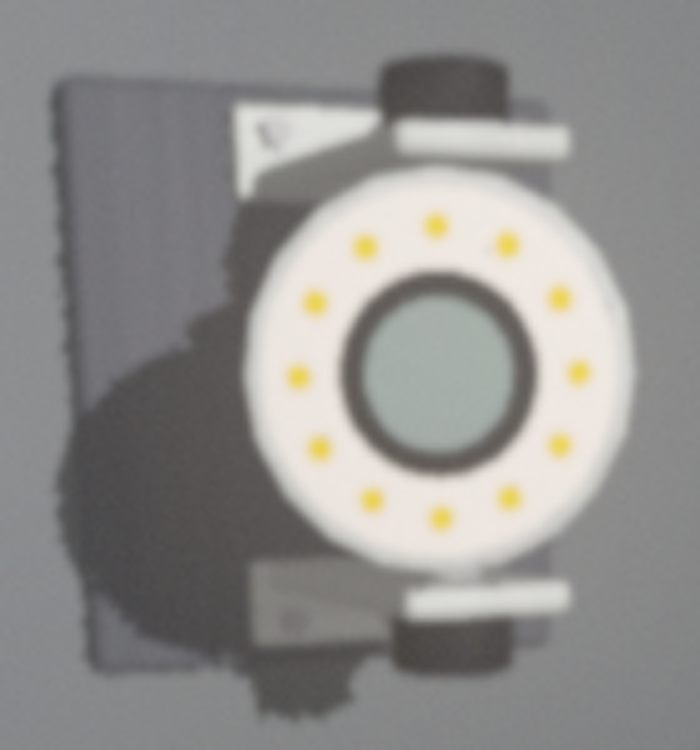

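```bash
cat > fit.py <<'E'
from h import *
from scipy.optimize import least_squares
np.set_printoptions(precision=4,suppress=True)
T=ld("top0");S=ld("scene0");W=ld("w5")
led=np.array([cr(p,230,50,5) for p in [(436,226),(508,244),(560,299),(579,373),(560,445),(511,498),(441,517),(372,500),(320,449),(299,377),(316,303),(365,247)]])
lw=cr((440,372),230,50,5);lt=cr((360,335),365,200,8);ls=cr((176,164),220,250,8)
C=np.array([[.055,.06],[.055,-.06],[-.055,-.06],[-.055,.06]])
bt=[cr(p,365,200,8) for p in [(68,190),(400,80),(500,390),(172,500)]]
bs={2:(42,412),1:(258,550),0:(450,345)}; # guess filled below
bs={k:None for k in ()}
bw={0:(57,78),1:None}
def model(p):
    sx,sy,yaw,tilt=p[:4];ux=np.array([np.cos(yaw),np.sin(yaw),0]);uy=np.array([-ux[1],ux[0],0])
    O=np.array([sx,sy,0]);lz=-np.sin(tilt)*ux+np.array([0,0,np.cos(tilt)])
    L=O+[0,0,.075]+.056*lz;lx=np.cross(uy,lz)
    B=np.array([O+c[0]*ux+c[1]*uy+[0,0,.01] for c in C]);return L,lz,lx,uy,B
p0=[.588,-.2385,np.radians(19.2),np.radians(24.3),.0235,0]
# match base corners by nearest projection
L,lz,lx,uy,B=model(p0)
def match(im,pts):
    q=proj(im,B);return [(int(np.argmin(np.linalg.norm(q-u,axis=1))),u) for u in pts]
mb=[(T,match(T,bt),.8),(S,match(S,[cr(p,220,250,8) for p in [(42,412),(258,550),(450,345)]]),.8),
    (W,match(W,[cr(p,230,50,5) for p in [(57,78),(92,670)]]),.8)]
ims=[T,S,W]
def leds(p,L,lx,uy):
    a=p[5]+np.arange(12)*np.pi/6;return L+p[4]*(np.cos(a)[:,None]*lx+np.sin(a)[:,None]*uy)
q=proj(W,leds(p0,L,lx,uy))
import itertools
def perm(p):
    L,lz,lx,uy,B=model(p);q=proj(W,leds(p,L,lx,uy));return [int(np.argmin(np.linalg.norm(led-u,axis=1))) for u in q]
P=perm(p0)
def res(p):
    L,lz,lx,uy,B=model(p);o=dict(zip(map(id,ims),p[6:15].reshape(3,3)));r=[]
    for im,m,s in mb:
        q=proj(im,B+o[id(im)]);r+= [(q[i]-u)/s for i,u in m]
    for im,u,s in((T,lt,.4),(S,ls,.5),(W,lw,.3)): r.append((proj(im,L+o[id(im)])[0]-u)/s)
    r+=list((proj(W,leds(p,L,lx,uy)+o[id(W)])-led[P])/.4)
    r=np.concatenate(r)
    return np.concatenate([r,p[6:12]/.002,p[12:15]/.001])
if __name__=="__main__":
    f=least_squares(res,np.r_[p0,np.zeros(9)]);p=f.x
    cov=np.linalg.inv(f.jac.T@f.jac);L,lz,lx,uy,B=model(p)
    print(P,"stand",p[:2],"yaw,tilt",np.degrees(p[2:4]),"+-",np.degrees(np.sqrt(np.diag(cov)[2:4])),np.sqrt(np.diag(cov)[:2]),"r",p[4],np.degrees(p[5]));print("L",L,"lz",lz,"off\n",p[6:].reshape(3,3));print(2*f.cost,len(f.fun));print(f.fun[:24].reshape(-1,2))
E
python3 fit.py
```

```text
[3, 2, 1, 0, 11, 10, 9, 8, 7, 6, 5, 4] stand [ 0.5873 -0.2385] yaw,tilt [19.5031 24.2914] +- [0.3895 0.5461] [0.001  0.0009] r 0.02282981439465963 0.4168538609415732
L [ 0.5656 -0.2462  0.126 ] lz [-0.3878 -0.1373  0.9115] off
 [[-0.0002 -0.0012 -0.0002]
 [ 0.0009  0.0015 -0.0001]
 [-0.0002 -0.0001 -0.0005]]
15.464372297037015 57
[[-1.2356  0.193 ]
 [-0.0613 -0.3388]
 [ 1.2656 -0.1632]
 [-0.7869  0.4816]
 [-0.832  -0.3874]
 [-0.5152  0.0754]
 [ 0.2175 -0.0732]
 [ 0.2419 -1.5364]
 [ 0.1881  1.426 ]
 [ 0.0744 -0.1409]
 [ 0.0347  0.2342]
 [-0.6366  1.4782]]
```

```bash
python3 - <<'E'
from h import *
from bench import *
s=get_state();np.set_printoptions(precision=4,suppress=True)
L,ux,lz=lens((.5656,-.2462,.126),19.5,24.3);R=toolR(-lz,ux)
for d,sh in((.12,.09),(.12,.11)):
    p=L+lz*d+R[:,2]*.0184-R[:,0]*sh
    print(s["position"],p,delta(s,R,p),proj(vcam(R,p),L))
E
```

```text
[ 0.5225 -0.3495  0.2918] [ 0.5562 -0.345   0.2186] (array([-0.0061,  0.001 ,  0.0805]), array([-0.4624,  0.6297, -0.7758])) [[323.2707 103.3713]]
[ 0.5225 -0.3495  0.2918] [ 0.5629 -0.3638  0.2186] (array([-0.0261,  0.0013,  0.0807]), array([-0.4624,  0.6297, -0.7758])) [[323.2898  68.4287]]
```

{"method": "play_rows", "body": {
  "series": [50, -0.002, 0, 0.02, -0.5, 0.6, -0.8, 50, -0.005, 0.001, 0.05, -0.5, 0.6, -0.8, 50, -0.008, 0.001, 0.07, -0.5, 0.6, -0.8, 50, -0.01, 0.001, 0.08, -0.5, 0.6, -0.8, 50, -0.01, 0.001, 0.08, -0.5, 0.6, -0.8, 50, -0.01, 0.001, 0.08, -0.5, 0.6, -0.8, 50, -0.01, 0.001, 0.08, -0.5, 0.6, -0.8, 50, -0.01, 0.001, 0.08, -0.5, 0.6, -0.8]
}}

```text
time: 7.08
position: [0.5591, -0.3425, 0.2231]
tool_rot: [1.639, 2.331, 0.515]
ft_force: [0.6, 0.1, -0.8]
grip_width: 0.615
```

```bash
python3 - <<'E'
from h import *
from bench import *
import cv2
np.set_printoptions(precision=4,suppress=True)
s=get_state();print(s["time"],s["position"],s["joint_positions"],s["grip_width"])
im=get_image("wrist");pickle.dump(im,open(f"pics/w6.pkl","wb"));a=im["frame"][:,:,::-1];cv2.imwrite(f"pics/w6.png",a)
R0=Ro.from_rotvec(s["tool_rot"]).as_matrix();v=vcam(R0,s["position"])
print("cam diff",im["R"]@v["R"].T, -im["R"].T@im["t"]+v["R"].T@v["t"])
cv2.imwrite("pics/w6c.png",cv2.resize(a[10:210,220:380],None,fx=4,fy=4,interpolation=cv2.INTER_CUBIC)[:600])
E
```

```text
7.0833 [ 0.5591 -0.3425  0.2231] [-0.2372  0.3129  1.1457  1.7258 -0.7448  1.2173  1.4588] 0.6145351557576418
cam diff [[ 1.      0.0003  0.0006]
 [-0.0003  1.      0.0003]
 [-0.0006 -0.0003  1.    ]] [0.0007 0.0007 0.0001]
```

View pics/w6c.png

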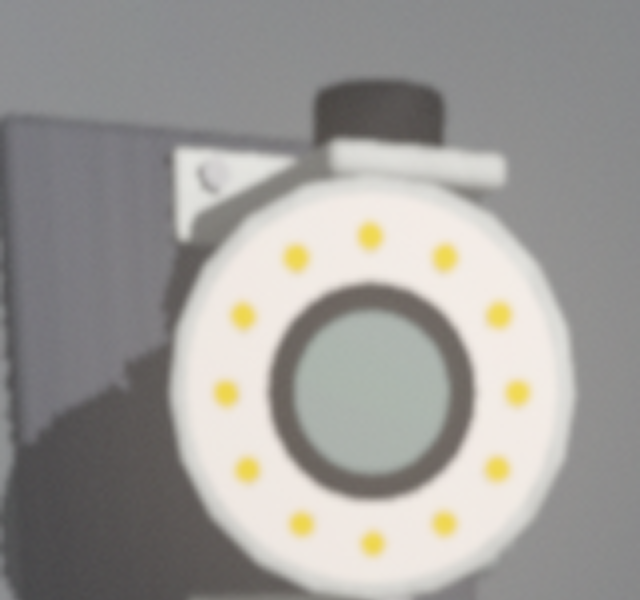

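```bash
cat > fit2.py <<'E'
import cv2
from fit import *
def ledc(im,roi):
    x,y,w,h=roi;f=im["frame"][y:y+h,x:x+w].astype(float);m=np.clip(f[:,:,0]-f[:,:,2]-35,0,None)
    n,lab,st,c=cv2.connectedComponentsWithStats((m>15).astype(np.uint8));out=[]
    for i in range(1,n):
        if st[i,4]<4: continue
        yy,xx=np.nonzero(lab==i);w_=m[yy,xx];out.append((x+(xx*w_).sum()/w_.sum(),y+(yy*w_).sum()/w_.sum()))
    return np.array(out)
W2=ld("w6");l1=ledc(W,(270,70,100,100));l2=ledc(W2,(255,50,110,110));print(len(l1),len(l2))
def pm(p,im,l):
    L,lz,lx,uy,B=model(p);q=proj(im,leds(p,L,lx,uy));return [int(np.argmin(np.linalg.norm(l-u,axis=1))) for u in q]
pp=np.array([.5873,-.2385,np.radians(19.5),np.radians(24.3),.0228,0.007]);P1=pm(pp,W,l1);P2=pm(pp,W2,l2)
mb2=mb+[(W2,match(W2,[cr((5,118),220,10,4)]),.8)]
def res2(p):
    L,lz,lx,uy,B=model(p);o=dict(zip(map(id,[T,S,W,W2]),p[6:18].reshape(4,3)));r=[]
    for im,m,s in mb2:
        q=proj(im,B+o[id(im)]);r+= [(q[i]-u)/s for i,u in m]
    for im,u,s in((T,lt,.4),(S,ls,.5)): r.append((proj(im,L+o[id(im)])[0]-u)/s)
    for im,l,PP in((W,l1,P1),(W2,l2,P2)): r+=list((proj(im,leds(p,L,lx,uy)+o[id(im)])-l[PP])/.25)
    return np.concatenate([np.concatenate(r),p[6:12]/.002,p[12:]/.001])
if __name__=="__main__":
    print(P1,P2)
    f=least_squares(res2,np.r_[pp,np.zeros(12)]);p=f.x
    cov=np.linalg.inv(f.jac.T@f.jac);L,lz,lx,uy,B=model(p)
    print("stand",p[:2],"yaw,tilt",np.degrees(p[2:4]),"+-",np.degrees(np.sqrt(np.diag(cov)[2:4])),np.sqrt(np.diag(cov)[:2]),"r",p[4],np.degrees(p[5]));print("L",L,"lz",lz,"off\n",p[6:].reshape(-1,3));print(2*f.cost,len(f.fun));print(f.fun[:24].reshape(-1,2))
E
python3 fit2.py
```

```text
12 12
[6, 3, 2, 0, 1, 4, 5, 7, 10, 11, 9, 8] [6, 4, 2, 0, 1, 3, 5, 7, 10, 11, 9, 8]
stand [ 0.5878 -0.2384] yaw,tilt [19.524  24.9526] +- [0.3381 0.4277] [0.0007 0.0007] r 0.02289114644174896 0.34598745874325837
L [ 0.5656 -0.2463  0.1258] lz [-0.3976 -0.141   0.9067] off
 [[-0.0004 -0.0013 -0.0002]
 [ 0.0007  0.0015 -0.    ]
 [-0.0001 -0.     -0.0006]
 [-0.     -0.     -0.0006]]
23.474628167042216 84
[[-1.2818  0.0536]
 [-0.1157 -0.4969]
 [ 1.2283 -0.3295]
 [-0.816   0.3342]
 [-0.7404 -0.3383]
 [-0.4071  0.1171]
 [ 0.3115 -0.0445]
 [ 0.9397 -1.4065]
 [ 0.8779  1.4346]
 [-1.178  -2.6983]
 [ 0.1445  0.1045]
 [-0.1005  0.2249]]
```

```bash
cat > tgt.py <<'E'
from h import *
from bench import *
np.set_printoptions(precision=4,suppress=True)
s=get_state()
L,ux,lz=lens((.5657,-.2463,.126),19.6,24.7);R=toolR(-lz,ux)
p=L+lz*(.096-.0184)
print(s["time"],s["position"],p,s["grip_width"],s["ft_force"],s["joint_positions"]);d,r=delta(s,R,p);print(d*1000,r)
E
python3 tgt.py
```

```text
7.1333 [ 0.5591 -0.3424  0.2231] [ 0.5352 -0.2572  0.1965] 0.6169659261735773 [-1.0404  0.9794 -1.5901] [-0.2372  0.3129  1.1455  1.7259 -0.7449  1.2173  1.4589]
[88.2302 -5.4598 26.9755] [ 0.1435 -0.2224  0.1458]
```

{"method": "play_rows", "body": {
  "series": [50, 0.015, -0.001, 0.001, 0.1, -0.2, 0.1, 50, 0.035, -0.002, 0.003, 0.1, -0.2, 0.1, 50, 0.055, -0.004, 0.008, 0.1, -0.2, 0.1, 50, 0.075, -0.005, 0.015, 0.1, -0.2, 0.1, 50, 0.085, -0.0055, 0.021, 0.1, -0.2, 0.1, 50, 0.088, -0.0055, 0.025, 0.1, -0.2, 0.1, 50, 0.088, -0.0055, 0.027, 0.1, -0.2, 0.1, 50, 0.088, -0.0055, 0.027, 0.1, -0.2, 0.1, 50, 0.088, -0.0055, 0.027, 0.1, -0.2, 0.1, 50, 0.088, -0.0055, 0.027, 0.1, -0.2, 0.1]
}}

```text
time: 7.97
position: [0.5352, -0.2584, 0.1953]
tool_rot: [1.644, 2.329, 0.508]
ft_force: [-0.2, -0.1, -1.4]
grip_width: 0.617
```

```bash
python3 tgt.py; python3 - <<'E'
from h import *
from bench import *
import cv2
for n in("wrist","top","scene"):
  im=get_image(n);pickle.dump(im,open(f"pics/{n}7.pkl","wb"));cv2.imwrite(f"pics/{n}7.png",im["frame"][:,:,::-1])
a=cv2.imread("pics/scene7.png");cv2.imwrite("pics/s7c.png",cv2.resize(a[200:320,200:320],None,fx=5,fy=5,interpolation=cv2.INTER_CUBIC))
E
python3 tgt.py
```

```text
7.9667 [ 0.5352 -0.2584  0.1953] [ 0.5352 -0.2572  0.1965] 0.6166501712352286 [-0.1891 -0.05   -1.3671] [-0.5167  0.0342  1.171   1.9301 -0.4645  1.003   1.2066]
[ 1.132   0.8643 -0.9647] [-0.1038  0.018  -0.0212]
8.1167 [ 0.535  -0.2578  0.1949] [ 0.5352 -0.2572  0.1965] 0.6147713424567249 [-0.1992  0.0217 -1.0671] [-0.517   0.0338  1.1706  1.9309 -0.4643  1.003   1.2064]
[ 0.4883  0.9757 -1.3141] [-0.1173 -0.0357 -0.0072]
```

View pics/wrist7.png

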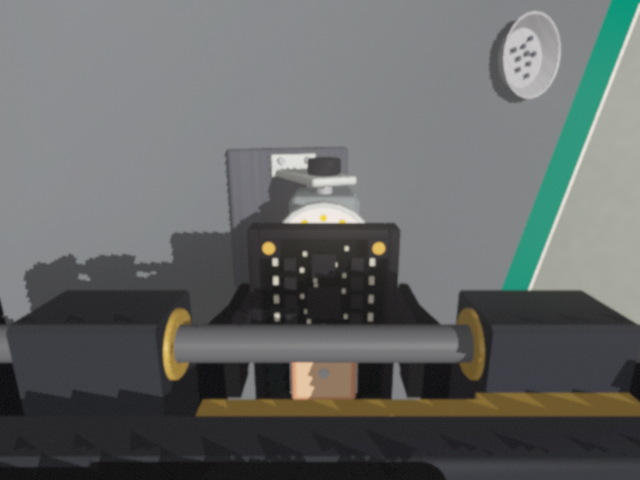

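View pics/s7c.png

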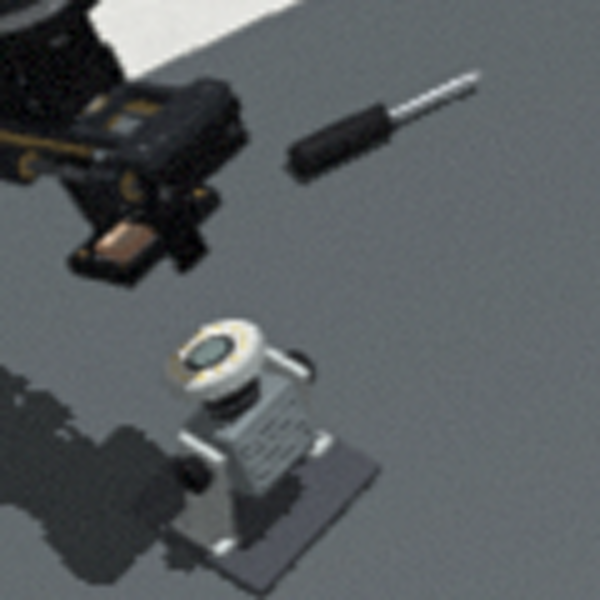

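View pics/top7.png

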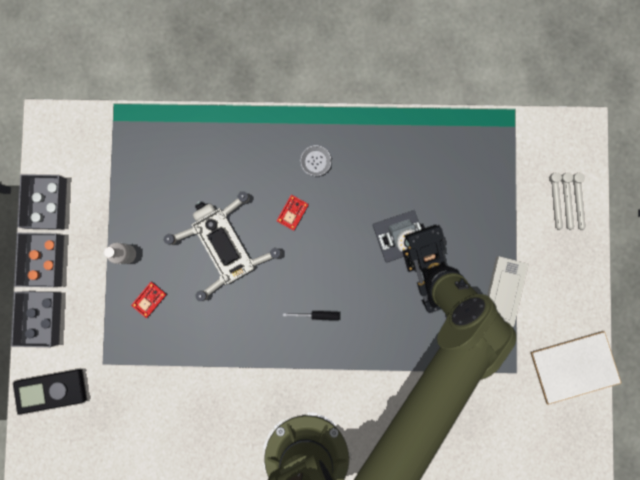

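```bash
python3 - <<'E'
import cv2
a=cv2.imread("pics/wrist7.png")
cv2.imwrite("pics/w7c.png",cv2.resize(a[135:235,215:365],None,fx=5,fy=5,interpolation=cv2.INTER_CUBIC))
E
```

```text
(no output)
```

View pics/w7c.png

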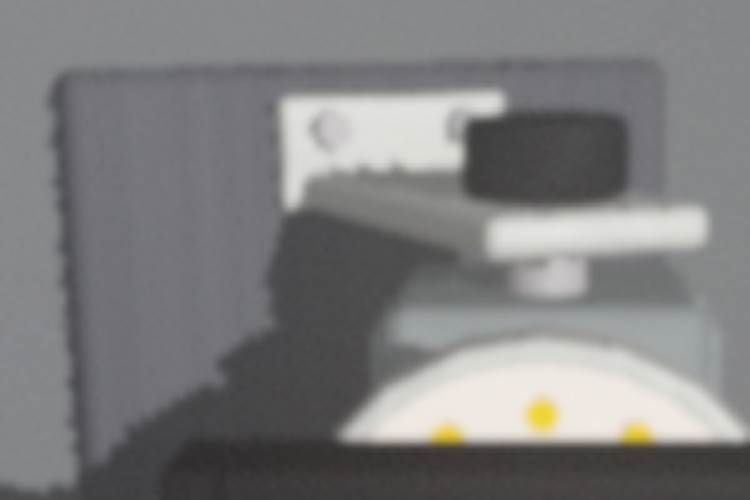

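```bash
cat > fit3.py <<'E'
from fit2 import *
W3=ld("wrist7");L,lz,lx,uy,B=model(pp)
m3=match(W3,[cr((58,72),215,135,5),cr((664,60),215,135,5)]);u3=cr((542,415),215,135,5);print([i for i,_ in m3])
for ph in (0,1):
  def res3(p):
    L,lz,lx,uy,B=model(p);r=res2(p[:18]);o=p[18:21];q=proj(W3,B+o)
    e=np.concatenate([(q[i]-u)/.8 for i,u in m3]+[(proj(W3,leds(p,L,lx,uy)[3:4]+o)[0]-u3)/.3])
    return np.concatenate([e,r,o/.001,[ph*p[5]/.002]])
  f=least_squares(res3,np.r_[pp,np.zeros(15)]);p=f.x;cov=np.linalg.pinv(f.jac.T@f.jac);L,lz,lx,uy,B=model(p)
  print("yaw,tilt",np.degrees(p[2:4]),"+-",np.degrees(np.sqrt(np.diag(cov)[2:4])),"L",L,"lz",lz,2*f.cost);print(f.fun[:6]);print(p[6:].reshape(-1,3)*1000)
E
python3 fit3.py
```

```text
12 12
[3, 0]
yaw,tilt [19.7567 24.6619] +- [0.268  0.3594] L [ 0.5655 -0.2464  0.1259] lz [-0.3927 -0.141   0.9088] 27.336412512155572
[ 0.2591 -0.066   1.4467  0.2872 -0.397  -0.0876]
[[-0.232  -1.1598 -0.1878]
 [ 0.7935  1.5514 -0.1016]
 [-0.0282  0.0758 -0.747 ]
 [ 0.0232  0.0696 -0.7475]
 [-0.1353 -0.2432 -0.0298]]
yaw,tilt [19.8653 24.7324] +- [0.1351 0.3254] L [ 0.5655 -0.2464  0.1259] lz [-0.3935 -0.1422  0.9083] 27.553742109117
[ 0.2132  0.0494  1.3986  0.0928 -0.3734 -0.0714]
[[-0.2541 -1.1828 -0.189 ]
 [ 0.7598  1.5115 -0.0916]
 [-0.033   0.0816 -0.7251]
 [ 0.023   0.0777 -0.7361]
 [-0.1165 -0.2415 -0.0527]]
```

```bash
sed -i 's/lens((.*$/lens((.5655,-.2464,.1259),19.8,24.7);R=toolR(-lz,ux)/' tgt.py; python3 tgt.py;python3 tgt.py
```

```text
8.1167 [ 0.535  -0.2578  0.1949] [ 0.535  -0.2574  0.1964] 0.6147713424567249 [-0.1992  0.0217 -1.0671] [-0.517   0.0338  1.1706  1.9309 -0.4643  1.003   1.2064]
[ 0.348   0.7324 -1.3155] [-0.1172  0.0477 -0.189 ]
8.1167 [ 0.535  -0.2578  0.1949] [ 0.535  -0.2574  0.1964] 0.6147713424567249 [-0.1992  0.0217 -1.0671] [-0.517   0.0338  1.1706  1.9309 -0.4643  1.003   1.2064]
[ 0.348   0.7324 -1.3155] [-0.1172  0.0477 -0.189 ]
```

{"method": "play_rows", "body": {
  "series": [50, 0.0003, 0.0005, -0.001, -0.1, 0, -0.2, 50, 0.0003, 0.0007, -0.0013, -0.1, 0, -0.2, 50, 0.0003, 0.0007, -0.0013, -0.1, 0, -0.2, 50, 0.0003, 0.0007, -0.0013, -0.1, 0, -0.2, 50, 0.0003, 0.0007, -0.0013, -0.1, 0, -0.2, 50, 0.0003, 0.0007, -0.0013, -0.1, 0, -0.2, 50, 0.0003, 0.0007, -0.0013, -0.1, 0, -0.2, 50, 0.0003, 0.0007, -0.0013, -0.1, 0, -0.2]
}}

```text
time: 8.78
position: [0.5351, -0.2564, 0.1963]
tool_rot: [1.637, 2.332, 0.511]
ft_force: [0.1, 0.3, -0.7]
grip_width: 0.616
```

```bash
python3 tgt.py; python3 - <<'E'
from h import *
from bench import *
import cv2
for n in("wrist","top","scene"):
  im=get_image(n);pickle.dump(im,open(f"pics/{n}8.pkl","wb"));cv2.imwrite(f"pics/{n}8.png",im["frame"][:,:,::-1])
a=cv2.imread("pics/top0.png").astype(int);b=cv2.imread("pics/top8.png").astype(int)
d=(abs(a-b).max(2)>40).astype(np.uint8);d=cv2.morphologyEx(d,cv2.MORPH_OPEN,np.ones((2,2)));n,_,st,c=cv2.connectedComponentsWithStats(d);print(st[1:],c[1:].round())
v=ld("wrist8")
s=get_state();R=Ro.from_rotvec(s["tool_rot"]).as_matrix()
T=ld("top8");print("board centre px in top",proj(T,s["position"]-R[:,2]*.0184))
E
python3 tgt.py
```

```text
8.7833 [ 0.5351 -0.2564  0.1963] [ 0.535  -0.2574  0.1964] 0.6158852648773696 [ 0.0833  0.2527 -0.7072] [-0.5198  0.0269  1.1695  1.9315 -0.4591  1.0027  1.2051]
[-0.8902 -0.3247 -0.2325] [ 0.029  -0.0276  0.06  ]
[[  347   226   170   254 17332]
 [  221   231     3     2     6]
 [  228   230    16    27   116]
 [  206   237    26    29   268]
 [  234   253     2     3     6]
 [   75   335   272    97  8448]
 [    0   354     6     3    12]
 [    0   357    44    61  1075]
 [   50   383    17    18   247]
 [   19   384    28    25   560]
 [   39   408    20    12   155]
 [    0   418   146    62  4352]
 [  286   457    21    12    72]
 [  307   462    11    10    71]
 [  269   471    10     9    37]] [[435. 371.]
 [222. 232.]
 [236. 243.]
 [219. 251.]
 [234. 254.]
 [207. 385.]
 [  2. 355.]
 [ 14. 385.]
 [ 58. 391.]
 [ 32. 396.]
 [ 49. 413.]
 [ 45. 458.]
 [297. 462.]
 [313. 466.]
 [274. 475.]]
board centre px in top [[420.3896748  255.46118205]]
8.9333 [ 0.5351 -0.2564  0.1963] [ 0.535  -0.2574  0.1964] 0.6184994025290605 [ 0.079   0.0861 -1.4769] [-0.5197  0.0269  1.1694  1.9314 -0.4592  1.0027  1.205 ]
[-0.8799 -0.3354 -0.236 ] [ 0.0284 -0.0265  0.0577]
```

View pics/wrist8.png

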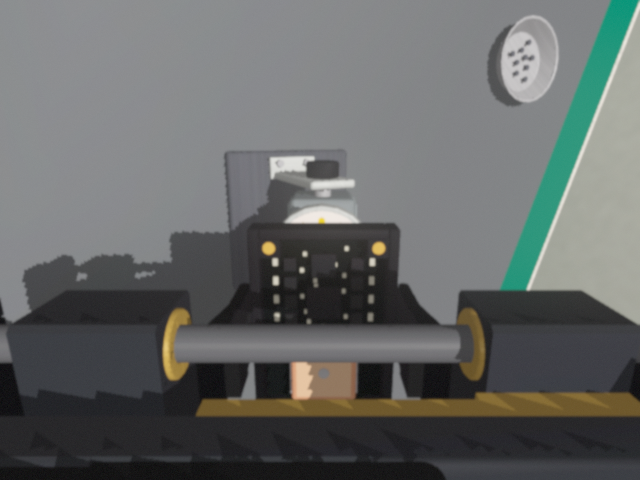

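{"method": "play_rows", "body": {
  "series": [50, -0.0008, -0.0003, 0, 0, 0, 0, 50, -0.0008, -0.0003, 0, 0, 0, 0, 50, -0.0008, -0.0003, 0, 0, 0, 0, 50, -0.0008, -0.0003, 0, 0, 0, 0, 50, -0.0008, -0.0003, 0, 0, 0, 0, 50, -0.0008, -0.0003, 0, 0, 0, 0, 50, -0.0008, -0.0003, 0, 0, 0, 0, 50, -0.0008, -0.0003, 0, 0, 0, 0]
}}

```text
time: 9.6
position: [0.5351, -0.2573, 0.1962]
tool_rot: [1.637, 2.332, 0.511]
ft_force: [0.4, 0.3, -1.5]
grip_width: 0.618
```

```bash
python3 tgt.py; python3 - <<'E'
from h import *
from bench import *
import cv2
im=get_image("scene");s=get_state();R=Ro.from_rotvec(s["tool_rot"]).as_matrix()
a=im["frame"][:,:,::-1].copy()
P=lambda x,y,z:proj(im,s["position"]+R@np.array([x,y,z-.0184]))[0]
b=cv2.resize(a[220:290,200:290],None,fx=8,fy=8,interpolation=cv2.INTER_CUBIC)
for q in [(-.015,0,-.0075)]+[(i*.041,j*.027,-.006) for i in(1,-1) for j in(1,-1)]:
    u=P(*q);w=((u-[200,220])*8+3.5).round().astype(int);cv2.circle(b,(int(w[0]),int(w[1])),4,(0,255,0),1);print(q,u)
cv2.imwrite("pics/s9c.png",b)
print(s["qd"].round(4))
E
python3 tgt.py
```

```text
9.6 [ 0.5351 -0.2573  0.1962] [ 0.535  -0.2574  0.1964] 0.6175147842878498 [ 0.3579  0.2764 -1.5144] [-0.5171  0.0303  1.1699  1.9305 -0.4633  1.0041  1.2094]
[-0.0965 -0.0021 -0.2548] [ 0.0261 -0.0285  0.0559]
(-0.015, 0, -0.0075) [223.49866342 246.48996971]
(0.041, 0.027, -0.006) [242.39380578 236.33933745]
(0.041, -0.027, -0.006) [230.33109536 234.05292823]
(-0.041, 0.027, -0.006) [223.7741419  253.81774491]
(-0.041, -0.027, -0.006) [211.78876039 251.13021036]
[-0.0001  0.0001  0.0001  0.0012  0.0016  0.0003  0.0008]
9.65 [ 0.5351 -0.2573  0.1962] [ 0.535  -0.2574  0.1964] 0.61724387704249 [ 0.0285 -0.382  -1.1036] [-0.5171  0.0303  1.1699  1.9304 -0.4632  1.0041  1.2094]
[-0.0637 -0.0164 -0.2239] [ 0.0281 -0.0258  0.0549]
```

View pics/s9c.png

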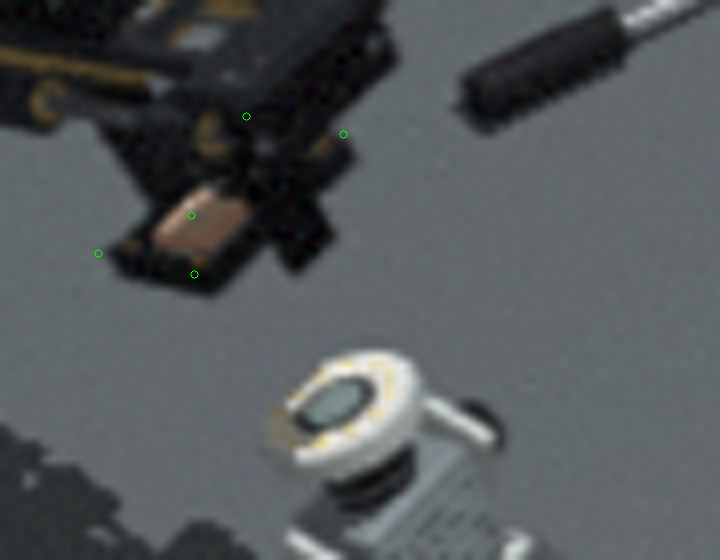

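```bash
python3 - <<'E'
from h import *
import cv2
np.set_printoptions(precision=4,suppress=True)
L,ux,lz=lens((.5655,-.2464,.1259),19.8,24.7);uy=np.array([-ux[1],ux[0],0]);lx=np.cross(uy,lz)
for n,roi in(("w5",(270,60,100,110)),("w6",(255,40,115,125))):
    W=ld(n);print(n,"depth",(W["R"]@L+W["t"]))
    a=np.linspace(0,2*np.pi,60);q=proj(W,L+.032*(np.cos(a)[:,None]*lx+np.sin(a)[:,None]*uy))
    print("pred",q.min(0),q.max(0),np.ptp(q,0),q.mean(0))
    x,y,w,h=roi;f=W["frame"][y:y+h,x:x+w]
    b=cv2.resize(f[:,:,::-1],None,fx=5,fy=5,interpolation=cv2.INTER_CUBIC)
    for k,c in((.032,(0,255,0)),(.0229,(255,0,0))):
        q=proj(W,L+k*(np.cos(a)[:,None]*lx+np.sin(a)[:,None]*uy))
        cv2.polylines(b,[((q-[x,y])*5+2).round().astype(np.int32)],True,c,1)
    cv2.imwrite(f"pics/{n}ring.png",b)
T=ld("top8")
b=cv2.resize(T["frame"][210:300,370:460,::-1],None,fx=6,fy=6,interpolation=cv2.INTER_CUBIC)
pos=np.array([.5351,-.2564,.1963]);R=Ro.from_rotvec([1.637,2.332,.511]).as_matrix()
sq=[(-.015+i*.0125,j*.0125,-.0259) for i,j in((1,1),(1,-1),(-1,-1),(-1,1))]
q=proj(T,pos+np.array(sq)@R.T);cv2.polylines(b,[((q-[370,210])*6+2.5).round().astype(np.int32)],True,(0,255,0),1)
S=ld("scene8");b2=cv2.resize(S["frame"][220:290,200:290,::-1],None,fx=6,fy=6,interpolation=cv2.INTER_CUBIC)
q=proj(S,pos+np.array(sq)@R.T);cv2.polylines(b2,[((q-[200,220])*6+2.5).round().astype(np.int32)],True,(0,255,0),1)
b2=cv2.copyMakeBorder(b2,0,120,0,0,cv2.BORDER_CONSTANT)
cv2.imwrite("pics/ts8.png",cv2.resize(np.hstack([b,b2]),(800,400)))
E
```

```text
w5 depth [-0.0049 -0.0982  0.3297]
pred [278.3249  82.5789] [356.8903 164.5529] [78.5654 81.9739] [318.247  124.0907]
w6 depth [-0.0067 -0.0859  0.2535]
pred [261.6984  52.3026] [363.9227 160.0693] [102.2243 107.7667] [313.6809 107.0903]
```

View pics/w6ring.png

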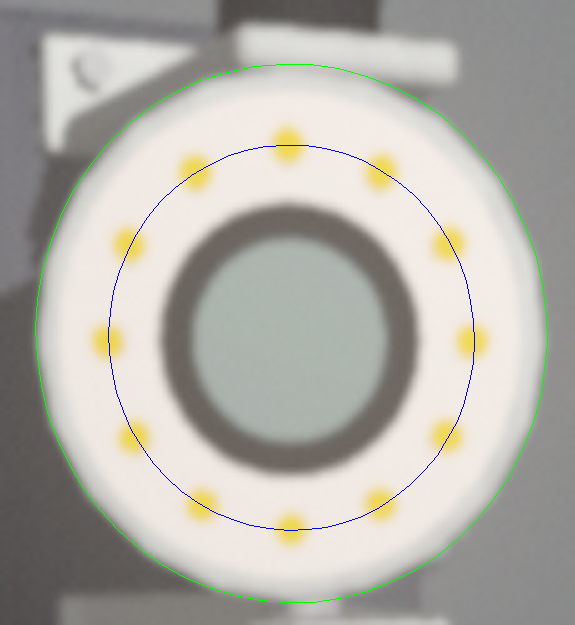

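View pics/ts8.png

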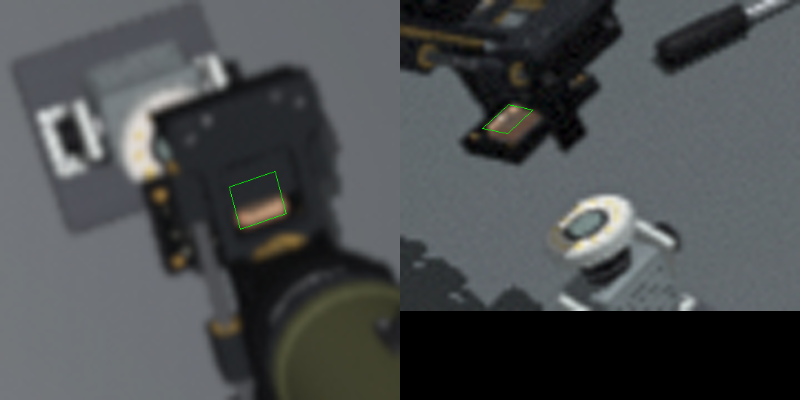

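```bash
python3 - <<'E'
from h import *
np.set_printoptions(precision=4,suppress=True)
tr=np.array([.5509,.2319])
u=np.array([np.cos(np.radians(30.6)),np.sin(np.radians(30.6))]);v=np.array([-u[1],u[0]])
def show(n,pts,z,t=tr):
    W=ld(n)
    for p in pts:
        X=atz(W,p,z)[:2]-t;print(n,p,z,"x %.2f y %.2f"%(1000*X@u,1000*X@v))
c=lambda p:cr(p,275,155,5)
show("w1",[c(p) for p in [(146,125),(368,131),(352,502),(140,497)]],.0525)
show("w1",[c((248,396))],.0555)
show("w1",[c(p) for p in[(108,83),(410,92),(388,534),(104,527)]],.054)
show("w2",[(278.5,225),(364.5,225)],.0525)
show("w3",[(268.5,248.5),(378.5,248.5)],.0525)
show("w3",[(323,373)],.0555)
for n in("w1","w2","w3"):
    W=ld(n);print(n,-W["R"].T@W["t"])
E
```

```text
w1 [303.8 179.6] 0.0525 x 33.86 y 19.91
w1 [348.2 180.8] 0.0525 x 33.85 y -19.29
w1 [345. 255.] 0.0525 x -34.59 y -19.22
w1 [302.6 254. ] 0.0525 x -34.66 y 20.12
w1 [324.2 233.8] 0.0555 x -14.12 y 0.63
w1 [296.2 171.2] 0.054 x 41.14 y 26.58
w1 [356.6 173. ] 0.054 x 40.98 y -26.25
w1 [352.2 261.4] 0.054 x -40.16 y -26.05
w1 [295.4 260. ] 0.054 x -40.19 y 26.65
w2 (278.5, 225) 0.0525 x 33.73 y 19.81
w2 (364.5, 225) 0.0525 x 33.66 y -19.64
w3 (268.5, 248.5) 0.0525 x 33.43 y 19.33
w3 (378.5, 248.5) 0.0525 x 33.34 y -20.22
w3 (323, 373) 0.0555 x -15.52 y -0.13
w1 [0.6125 0.272  0.4121]
w2 [0.6151 0.2686 0.234 ]
w3 [0.6142 0.2685 0.1925]
```

```bash
python3 - <<'E'
from h import *
import cv2
S=ld("scene0");k=8
def ov(n,o,pos,R,offs):
    S=ld(n);b=cv2.resize(S["frame"][o[1]:o[1]+50,o[0]:o[0]+50,::-1],None,fx=k,fy=k,interpolation=cv2.INTER_CUBIC)
    b=np.clip(b.astype(float)*1.5,0,255).astype(np.uint8)
    for sq in ([(-.015+i*.0125,j*.0125,-.0259) for i,j in((1,1),(1,-1),(-1,-1),(-1,1))],[(i*.041,j*.027,-.0244) for i,j in((1,1),(1,-1),(-1,-1),(-1,1))],[(i*.041,j*.027,-.0124) for i,j in((1,1),(1,-1),(-1,-1),(-1,1))]):
        q=proj(S,pos+offs+np.array(sq)@R.T);cv2.polylines(b,[((q-o)*k+3.5).round().astype(np.int32)],True,(0,255,0),1)
    return b
of=np.array([.0008,.0015,0])
a=np.radians(30.6-90);R1=toolR([0,0,-1],[np.cos(a),np.sin(a),0])
R=Ro.from_rotvec([1.637,2.332,.511]).as_matrix()
cv2.imwrite("pics/cmp.png",np.hstack([ov("scene0",(340,195),np.array([.5509,.2319,.0296]),R1,of),ov("scene8",(200,222),np.array([.5351,-.2564,.1963]),R,of)]))
E
```

```text
(no output)
```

View pics/cmp.png

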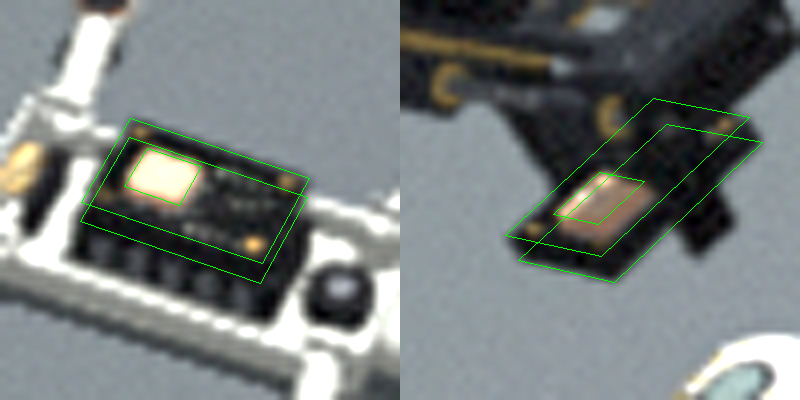

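```bash
python3 tgt.py; python3 -c "
from bench import *
print(close_job())"
```

```text
9.65 [ 0.5351 -0.2573  0.1962] [ 0.535  -0.2574  0.1964] 0.61724387704249 [ 0.0285 -0.382  -1.1036] [-0.5171  0.0303  1.1699  1.9304 -0.4632  1.0041  1.2094]
[-0.0637 -0.0164 -0.2239] [ 0.0281 -0.0258  0.0549]
the job is handed in; nothing more can be done
None
```

I gripped the black-framed board by its long sides at 30 N and lifted it straight out of the drone. The arm is now holding it in front of the inspection camera, and I handed the job in at 9.65 s of the 37 s allowed. No verdict came back.

**Final position:** the measured tool pose is within 0.3 mm and 0.1° of the target I calculated: underside 90 mm from the lens, square, centred, and long side level across the picture. The arm's joint speeds were almost zero. The grip opening stayed at about 53.7 mm and the board did not shift in the fingers.

**Accuracy of the target:** I worked out the lens pose from five pictures. The camera tilt is about 24.7° ± 0.35°, its heading about 19.8° ± 0.15–0.3°, and the lens position is good to about 1 mm. The light ring's outline in the close wrist picture matched this fit.

**Bystanders:** before-and-after top pictures show the drone unmoved apart from the missing board. The red look-alikes and the other bench items are unchanged too, though the arm hides the area around the camera stand from above.

**One check that disagreed:** in the scene camera, the antenna on the held board appears 1–2 pixels (roughly 4–6 mm) lower than predicted. I trusted the wrist and top views because the frame's outline in that same scene picture matched to under a pixel.

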